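# Rotate the glaze jars: old one forward, new one behind

## Task

Restock the lane of glaze jars in the wooden rack on the pottery bench: first bring the older squat jar, already in the rack, forward in its own lane until it stands at the front lip (the end towards the robot). Then take the matching new squat jar from the bench and set it down upright in the same lane close behind the older one, leaving no more than 2 cm in front of the older jar and no more than 2 cm between the two. Do not shift the tall bottle in the other lane.

Things in the scene. Friction and masses are not known exactly. Their poses are not given: they have to be found in the camera images.
- rack: Low fixed wooden rack, 250 mm (x) by 220 mm (y), open above. Origin: centre of its underside, on the bench; +x to its back, front at -x (robot side). Floor top 12 mm above the bench. Two lanes along x, centred at y = +55 and -55 mm, 80 mm wide; rails and lips rise 14 mm above the floor. Lip inner faces at x = -115 (front) and +115 mm. Older jar in one lane, tall bottle in the other.
- old_jar_mid (a point): The older glaze jar: squat, round, white plastic, paper label, grey screw lid; 54 mm diameter, 80 mm high, about 0.18 kg (varies). Stands upright in one lane of the rack, in its middle or back part, and may be slid or lifted; dragged while pressed down it can tip. Point: its centre, on its axis, 40 mm above its underside; z points up.
- new_jar_mid (a point): The new glaze jar, same look and size as the older (54 mm diameter, 80 mm high, about 0.18 kg), standing upright on the bench beside the rack. Point: its centre, 40 mm above its underside; z up. A tall bottle (48 mm diameter, 140 mm high) and a terracotta cup (70 mm across, 65 mm high) stand near it, axes at least 110 mm from its own; not part of the job.
- rack_bottle_mid (a point): Tall bottle, white plastic with paper label and grey cap, 48 mm diameter, 140 mm high, standing upright in the lane beside the older jar's; it stays where it is. Point: its centre, 70 mm above its underside; z points up.

How it is judged:
On the way:
1. the older jar stands upright at the front lip of its own lane, within 20 mm of the lip, before the new jar is set behind it (x of old_jar_mid in the frame of rack below -0.068 m and z of old_jar_mid in the frame of rack between 0.046 and 0.058 m and angle between old_jar_mid's own z axis and vertical below 0.12 rad and ((y of old_jar_mid in the frame of rack between 0.037 and 0.073 m and y of rack_bottle_mid in the frame of rack below 0 m) or (y of old_jar_mid in the frame of rack between -0.073 and -0.037 m and y of rack_bottle_mid in the frame of rack above 0 m)) and horizontal distance between old_jar_mid and new_jar_mid above 0.11 m), for 0.2 s.
At the end, for the whole second after the job is handed in: Both jars stand upright (within about 7 degrees) and at rest on the floor of the older jar's own lane, the one without the tall bottle: the older one with at most 20 mm between it and the front lip, the new one behind it (farther from the robot) with at most 20 mm between the two (x of old_jar_mid in the frame of rack below -0.068 m and z of old_jar_mid in the frame of rack between 0.046 and 0.058 m and angle between each of old_jar_mid, new_jar_mid's own z axis and vertical below 0.12 rad and z of new_jar_mid in the frame of rack between 0.046 and 0.058 m and ((y of old_jar_mid in the frame of rack between 0.037 and 0.073 m and y of new_jar_mid in the frame of rack between 0.037 and 0.073 m and y of rack_bottle_mid in the frame of rack below 0 m) or (y of old_jar_mid in the frame of rack between -0.073 and -0.037 m and y of new_jar_mid in the frame of rack between -0.073 and -0.037 m and y of rack_bottle_mid in the frame of rack above 0 m)) and x of new_jar_mid in the frame of rack above -0.045 m and horizontal distance between old_jar_mid and new_jar_mid below 0.074 m and linear speed of each of old_jar, new_jar below 0.02 m/s); the robot touches nothing.
It fails at once if the tall bottle in the rack was shifted by more than 20 mm (distance of rack_bottle_mid from where it was at the start of the episode above 0.02 m).
It fails at once if a jar was tipped over (angle between any of old_jar_mid, new_jar_mid's own z axis and vertical above 0.7 rad).
It also fails if it takes over 54 s, if anything falls off the work surface, if the arm or the gripper's body presses on something with over 40 N, if the wrist force passes 120 N, or if a joint passes its speed limit or range.

## Robot

A 6-joint arm with a two-finger parallel gripper is mounted at the origin on the work surface. World frame = base frame: x ahead of the robot, y to its left, z up, the work surface at z = 0. Lengths are in m, angles in rad, forces in N, time in s.
With the tool pointing down it reaches from about 0.25 to 0.725 m from the base axis. Payload 4 kg.
Tool frame: the origin (TCP) lies at the very end of the fingers, on their centre line; the grasp point (between the pads) lies 19 mm behind it; z points along the fingers, y is the line along which they close (so a half turn about z gives the same grasp; the last joint's range is limited). The gripper opens to 85 mm and grips with 20 to 120 N. Pads are 22 mm wide; open, the fingers measure 114 mm over their backs; the gripper's body (76 mm by 85 mm) begins 54 mm behind the grasp point. The pads swing forward as they close: fully open they stand 13 mm farther back than shut.
Start: joints at [1.219, 0.241, 0.005, 1.335, 0, 1.571], TCP at [0.172, 0.469, 0.231] pointing down, gripper open.
Joint ranges: [-2.72, 2.72], [-1.05, 1.87], [-1.09, 1.28], [-1.99, 2.15], [-1.42, 1.44], [-3.14, 3.14]. Speed limits (rad/s): [2.79, 2.79, 3.14, 3.14, 3.14, 3.14].

## Interface

Orientations are given as a unit quaternion [x, y, z, w].
In Python, from workcell import bot, vision, workorder gives the robot as it stands.
- The arm moves only by the shell command python3 -m creep 'ROWS' [OPENING]. ROWS is JSON, a list of rows, each a list of 2 entries, a list of its own where there are three numbers: the shift along the tool's x, y, z in mm, then the turn, a rotation vector about the tool's x, y, z in rad. In form: [[[dx, dy, dz], [wx, wy, wz]], ...]. A call has 1 to 12 rows; each row shifts and turns the commanded pose from where the row before left it, along the tool's axes as they then stand; what a row does not reach is not made up. A row lasts 1/8 s, in which the tool goes at most 62.5 mm and 10.7 degrees, less where a joint would pass 70% of its speed; a pose out of reach is approached as far as the arm can. A call is refused whole if a number of a shift passes 62.5 or a number of a turn 0.188, either way. A call with a gripper value outside its range is refused whole. OPENING is the finger opening in mm, from 0 to 85.4, set as the call begins (- or left out, the last holds). The fingers move at their own pace and stop on an object; the grip force is fixed at half the most. Time passes only in rows, so rows that do not move let the fingers close. It gives the time, the measured TCP pose, the force, the opening and the grip force at its end, in the units of the state.
- bot.get_obs(): the state, without advancing time (a new reading comes with each control period).
- vision.camera(name): name is "scene" or "side" or "wrist"; returns a dict with "image" (400x640x3 uint8, blue, green, red), "z_map" (400x640 float32, m along the optical axis (not along the pixel's ray), 0 where there is no reading), "K" (3x3 intrinsics, pixels), "rvec" (rotation vector, rad) and "tvec" (3), from world to camera coordinates, as OpenCV has them; the wrist camera has in their place "tool_from_camera" (4x4, takes a point from camera to tool coordinates, whose origin is the TCP and whose axes are the flange's). Camera axes: x right, y down, z forward; pixel columns grow to the right and rows downward; lengths in m; the calibration is good to about 2 mm. A picture is of the moment at which its call begins: read the wrist's pose just before it.
- workorder.job_done(): hands the job in; it is judged then, once.
Trained networks look in a picture, given as the dict that the camera call returned (one of the last four; its "shot" number tells which), for a name from the list of things; names that differ only in an ending like _2 or _b are one class to them, and where a whole thing is asked for, a point or a joint stands for the part that bears it (a point fixed in the world has none). Each returns a list of dicts, best first, with "score" (0 to 1); they miss things now and then, are a little off and sometimes report something else, mostly with a low value. They report only what shows in the picture. A call takes as long as a camera call.
- vision.spot_in(picture, query): "position" ([column, row] in pixels, amid what is visible of it).
- vision.place_of(picture, query): "position" ([column, row] in pixels: a listed point, or the origin of a listed thing).
The state is a dict: "clock": time; "joint_pos": joint angles; "joint_vel": joint speeds; "tau": joint torques, N m; "eef_pos": TCP position; "tool_rot": TCP orientation; "ft_force": force on the tool from outside, world axes, zero at the start; "ft_torque": the same for the moment, N m; "grip_width": finger opening in m; "grasp_force": force on a finger pad.
Only numpy, scipy, OpenCV 4.12 (cv2) and the standard library are available. Lean on these libraries where they do the work, as an engineer would, in place of code of your own. Each camera call takes 0.05 s, during which the arm holds its last target. There are 200 camera calls.

## Working session

There is one attempt and no reset: what is moved stays moved. The work goes in short steps, Python scripts to look and compute and a shell command to move; the robot and the scene stay as the last step left them, time stands still between calls to the robot, and variables do not carry over. Pictures are saved under pics/ and viewed, at most 10 in all, crops included, and the job is handed in when it is done.

```bash
mkdir -p pics
cat > h.py <<'E'
import numpy as np,cv2
from workcell import bot,vision,workorder
from scipy.spatial.transform import Rotation as R
def w2c(p): 
    M=np.eye(4);M[:3,:3]=cv2.Rodrigues(np.array(p["rvec"],float))[0];M[:3,3]=np.ravel(p["tvec"]);return M
def c2w(p,o=None):
    if "rvec" in p: return np.linalg.inv(w2c(p))
    T=np.eye(4);T[:3,:3]=R.from_quat(o["tool_rot"]).as_matrix();T[:3,3]=o["eef_pos"];return T@np.array(p["tool_from_camera"])
def ray(p,uv,z,o=None):
    "pixel -> world point on plane z"
    M=c2w(p,o);d=M[:3,:3]@np.linalg.solve(p["K"],[uv[0],uv[1],1]);c=M[:3,3];return c+d*(z-c[2])/d[2]
def cloud(p,o=None):
    M=c2w(p,o);v,u=np.mgrid[:400,:640];Z=p["z_map"];X=np.stack([u,v,np.ones_like(u)],-1)@np.linalg.inv(p["K"]).T*Z[...,None]
    W=X@M[:3,:3].T+M[:3,3];W[Z<=0]=np.nan;return W
E
python3 - <<'E'
from h import *
np.set_printoptions(precision=3,suppress=True)
o=bot.get_obs();print(o["clock"],o["eef_pos"],o["tool_rot"],o["grip_width"])
ims=[]
for n in("scene","side"):
    p=vision.camera(n);ims.append(p["image"]);W=cloud(p)
    for q,z in(("rack",0),("old_jar_mid",.052),("new_jar_mid",.04),("rack_bottle_mid",.082)):
        for d in vision.place_of(p,q)[:3]: print(n,q,d["score"],np.array(d["position"]),ray(p,d["position"],z))
    if n=="scene": np.save("scene.npy",W)
cv2.imwrite("pics/a.png",ims[0]);cv2.imwrite("pics/b.png",ims[1])
E
```

```text
0.0 [0.172 0.469 0.23 ] [ 0.175  0.985 -0.001 -0.   ] 0.08532149699761625
scene rack 0.6 [398.7 208.4] [0.571 0.152 0.   ]
scene old_jar_mid 0.88 [431.1 190.8] [0.603 0.216 0.052]
scene new_jar_mid 0.78 [271.5 249.5] [ 0.634 -0.194  0.04 ]
scene rack_bottle_mid 0.91 [383.8 188.5] [0.587 0.094 0.082]
side rack 0.9 [271.6 156.8] [0.573 0.155 0.   ]
side new_jar_mid 0.85 [406.4 238.8] [ 0.619 -0.194  0.04 ]
side rack_bottle_mid 0.96 [283.7 144.7] [0.568 0.099 0.082]
```

View pics/a.png

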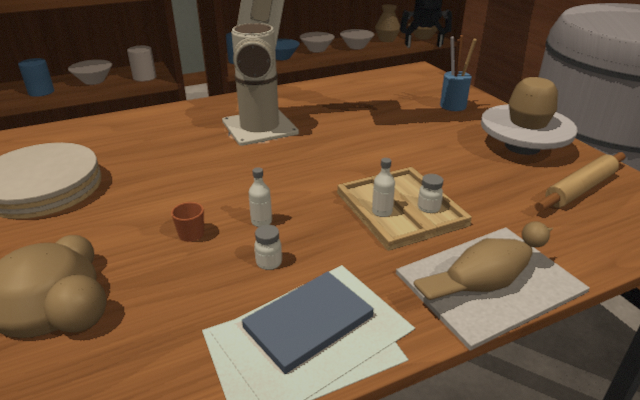

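View pics/b.png

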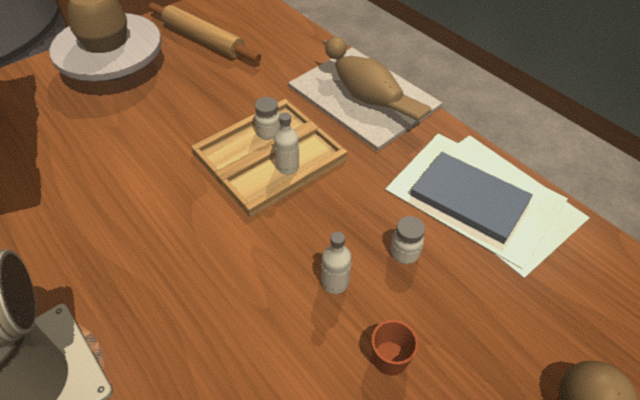

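Run:
```python
from h import *
np.set_printoptions(precision=3,suppress=True)
W=np.load("scene.npy")
# tops by height: jars on bench .08, in rack .092, bottle in rack .152
for n,c,lo,hi in(("old",(.6,.215),.084,.1),("new",(.625,-.194),.072,.088),("bot",(.575,.096),.143,.16),):
    m=(np.hypot(W[...,0]-c[0],W[...,1]-c[1])<.06)&(W[...,2]>lo)&(W[...,2]<hi)
    P=W[m];print(n,len(P),np.median(P,0) if len(P) else 0,(P.min(0)+P.max(0))/2 if len(P) else 0,np.ptp(P,0) if len(P) else 0)
m=(W[...,2]>.02)&(W[...,2]<.031)&(np.hypot(W[...,0]-.57,W[...,1]-.152)<.2)
u=np.argwhere(m)
P=W[m][:,:2].astype(np.float32);print(len(P),cv2.minAreaRect(P))
```

```text
old 224 [0.611 0.207 0.09 ] [0.608 0.21  0.088] [0.05  0.048 0.009]
new 334 [ 0.624 -0.199  0.079] [ 0.62  -0.198  0.077] [0.051 0.049 0.01 ]
bot 66 [0.581 0.096 0.15 ] [0.578 0.099 0.148] [0.024 0.022 0.009]
1929 ((0.5706994533538818, 0.15570104122161865), (0.25551652908325195, 0.22388017177581787), 0.20946422219276428)
```

The scene picture shows the old jar in the far lane at about (431,195), the rack bottle at (384,190) and the new jar at (268,248). In the side picture they are at (267,118), (287,145) and (407,240). The depth heights and lane offsets match the given sizes, and the rack is aligned with the world axes, centred at (0.571, 0.155). I'll move above the old jar.

```bash
python3 -m creep '[[[0,0,0],[0,0,-0.176]],[[0,0,0],[0,0,-0.176]],[[-30,-18,0],[0,0,0]],[[-47,-28,0],[0,0,0]],[[-47,-28,0],[0,0,0]],[[-47,-28,0],[0,0,0]],[[-47,-28,0],[0,0,0]],[[-47,-28,0],[0,0,0]],[[-47,-28,0],[0,0,0]],[[-47,-28,0],[0,0,0]],[[-47,-28,0],[0,0,0]],[[-30,-17,0],[0,0,0]]]' 85
cat > look.py <<'E'
from h import *
import sys
np.set_printoptions(precision=3,suppress=True)
f,q,z,lo,hi=sys.argv[1],sys.argv[2],float(sys.argv[3]),float(sys.argv[4]),float(sys.argv[5])
o=bot.get_obs();p=vision.camera("wrist");W=cloud(p,o);cv2.imwrite("pics/"+f,p["image"])
T=np.eye(4);Rm=R.from_quat(o["tool_rot"]).as_matrix();e=np.array(o["eef_pos"]);print("tcp",e,"toolx",Rm[:,0],"tooly",Rm[:,1])
for d in vision.place_of(p,q)[:3]:
    w=ray(p,d["position"],z,o);print(q,d["score"],d["position"],"world",w,"tool mm",1000*Rm.T@(w-e))
    m=(np.hypot(W[...,0]-w[0],W[...,1]-w[1])<.045)&(W[...,2]>lo)&(W[...,2]<hi)
    if m.sum()>20:
        P=W[m];(cx,cy),r=cv2.minEnclosingCircle(P[:,:2].astype(np.float32));print("top circle",cx,cy,r,np.median(P[:,2]),"tool mm",1000*Rm.T@(np.array([cx,cy,z])-e))
m=(W[...,2]>.021)&(W[...,2]<.03)
if q!="new_jar_mid" or f=="rack2.png": print("rack",cv2.minAreaRect(W[m][:,:2].astype(np.float32)),np.nanmin(W[m],0),np.nanmax(W[m],0))
E
python3 look.py w1.png old_jar_mid .052 .084 .1
```

```text
clock: 2.0
eef_pos: [0.6103, 0.2086, 0.2308]
tool_rot: [0.001, 1.0, -0.0, 0.0]
ft_force: [0.6, 0.2, -0.6]
grip_width: 0.085
grasp_force: 0.0
tcp [0.61  0.209 0.231] toolx [-1.     0.002 -0.   ] tooly [ 0.002  1.    -0.   ]
rack ((0.633592963218689, 0.15926271677017212), (0.3970963656902313, 0.8343459367752075), 6.5010857582092285) [ 0.445 -0.233  0.021] [0.878 0.584 0.03 ]
```

View pics/w1.png

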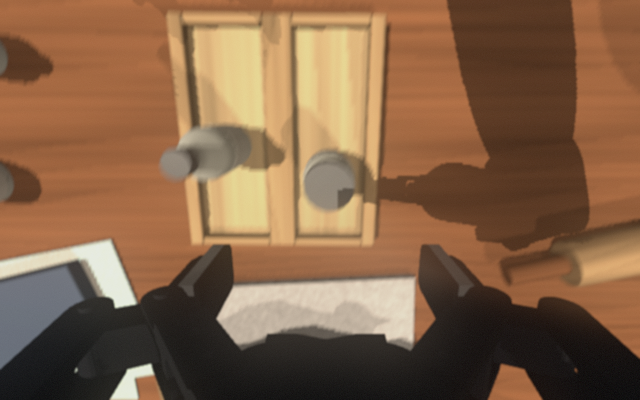

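The wrist picture shows the old jar's lid at (330,181), the rack's front edge at the top and the bottle's cap at (178,163). The network missed the jar, so I'll locate it from those pixels.

Run:
```python
from h import *
np.set_printoptions(precision=4,suppress=True)
o=bot.get_obs();p=vision.camera("wrist");W=cloud(p,o)
m=(W[...,2]>.084)&(W[...,2]<.1);m[:,:290]=0;m[:,375:]=0;m[225:]=0
P=W[m];print(len(P),cv2.minEnclosingCircle(P[:,:2].astype(np.float32)),np.median(P[:,2]))
print("lid ray",ray(p,(330,181),.092,o))
for c in((167,13),(385,13),(373,243),(192,243)):print(ray(p,c,.026,o))
print(o["eef_pos"])
```

```text
2064 ((0.6085922122001648, 0.2132939249277115), 0.024092242121696472) 0.09206360085586499
lid ray [0.606  0.2122 0.092 ]
[0.4493 0.0513 0.026 ]
[0.4502 0.2676 0.026 ]
[0.6963 0.2645 0.026 ]
[0.6956 0.0475 0.026 ]
[0.6111 0.2078 0.23  ]
```

```bash
python3 -m creep '[[[4,5,25],[0,0,0]],[[0,0,45],[0,0,0]],[[0,0,45],[0,0,0]],[[0,0,40],[0,0,0]],[[0,0,25],[0,0,0]],[[0,0,12],[0,0,0]],[[0,0,0],[0,0,0]]]' 85; python3 -m creep '[[[0,0,0],[0,0,0]],[[0,0,0],[0,0,0]],[[0,0,0],[0,0,0]],[[0,0,0],[0,0,0]],[[0,0,0],[0,0,0]],[[0,0,0],[0,0,0]],[[0,0,0],[0,0,0]],[[0,0,0],[0,0,0]]]' 40
```

```text
clock: 3.02
eef_pos: [0.6034, 0.2159, 0.039]
tool_rot: [-0.001, 1.0, -0.0, -0.001]
ft_force: [0.0, 0.3, 1.2]
grip_width: 0.0851
grasp_force: 0.0
clock: 4.03
eef_pos: [0.606, 0.2158, 0.0417]
tool_rot: [0.0, 1.0, 0.001, 0.002]
ft_force: [-1.0, -0.3, 6.4]
grip_width: 0.0516
grasp_force: 63.3
```

```bash
python3 -m creep '[[[0,0,-8],[0,0,0]],[[10,0,0],[0,0,0]],[[20,0,0],[0,0,0]],[[28,0,0],[0,0,0]],[[28,0,0],[0,0,0]],[[20,0,0],[0,0,0]],[[10,0,0],[0,0,0]],[[0,0,0],[0,0,0]],[[0,0,4],[0,0,0]],[[0,0,2],[0,0,0]],[[0,0,2],[0,0,0]],[[0,0,0],[0,0,0]]]'
```

```text
clock: 5.52
eef_pos: [0.4892, 0.2155, 0.0416]
tool_rot: [0.0, 1.0, 0.0, 0.001]
ft_force: [-5.5, -2.0, 15.7]
grip_width: 0.0521
grasp_force: 64.6
```

Release, rise, and look.

```bash
python3 -m creep '[[[0,0,0],[0,0,0]],[[0,0,0],[0,0,0]],[[0,0,0],[0,0,0]],[[0,0,0],[0,0,0]],[[0,0,0],[0,0,0]],[[0,0,-15],[0,0,0]],[[0,0,-35],[0,0,0]],[[0,0,-45],[0,0,0]],[[0,0,-45],[0,0,0]],[[0,0,-40],[0,0,0]],[[-30,0,-10],[0,0,0]],[[-30,0,0],[0,0,0]]]' 85
python3 - <<'E'
from h import *
np.set_printoptions(precision=4,suppress=True)
o=bot.get_obs();p=vision.camera("wrist");W=cloud(p,o)
m=(W[...,2]>.084)&(W[...,2]<.1)&(np.hypot(W[...,0]-.49,W[...,1]-.213)<.05)
P=W[m];print(len(P),cv2.minEnclosingCircle(P[:,:2].astype(np.float32)),np.median(P[:,2]),P[:,2].std())
print(o["eef_pos"]);cv2.imwrite("pics/w2.png",p["image"])
E
```

```text
clock: 7.02
eef_pos: [0.5498, 0.216, 0.233]
tool_rot: [-0.0, 1.0, 0.001, 0.003]
ft_force: [0.8, 0.4, -0.3]
grip_width: 0.0854
grasp_force: 0.0
2325 ((0.492831289768219, 0.21590931713581085), 0.024080149829387665) 0.09209162162857448 0.0007357091629961522
[0.5498 0.216  0.233 ]
```

View pics/w2.png

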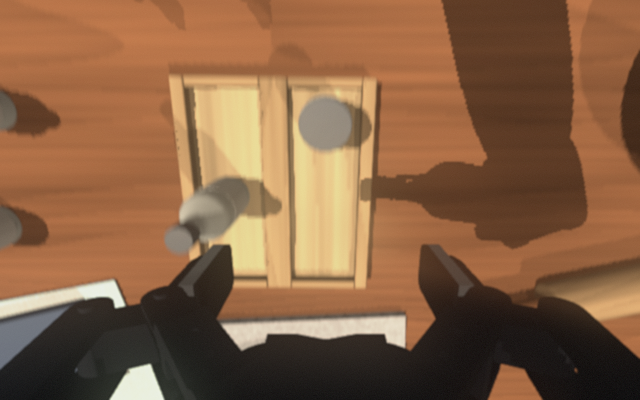

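The picture shows the old jar upright at the front lip, with its lid at (325,123) and a gap of about 8 mm. The bottle hasn't moved. Next is the new jar.

```bash
python3 -m creep '[[[-4,-22,0],[0,0,0]],[[-8,-46,0],[0,0,0]],[[-8,-46,0],[0,0,0]],[[-8,-46,0],[0,0,0]],[[-8,-46,0],[0,0,0]],[[-8,-46,0],[0,0,0]],[[-8,-46,0],[0,0,0]],[[-8,-46,0],[0,0,0]],[[-6,-45,0],[0,0,0]],[[-4,-22,0],[0,0,0]],[[0,0,0],[0,0,0]]]' 85
python3 - <<'E'
from h import *
np.set_printoptions(precision=4,suppress=True)
o=bot.get_obs();p=vision.camera("wrist");W=cloud(p,o)
m=(W[...,2]>.072)&(W[...,2]<.088)&(np.hypot(W[...,0]-.62,W[...,1]+.198)<.05)
P=W[m];print(len(P),cv2.minEnclosingCircle(P[:,:2].astype(np.float32)),np.median(P[:,2]),P[:,2].std())
print(o["eef_pos"]);cv2.imwrite("pics/w3.png",p["image"])
E
```

```text
clock: 8.45
eef_pos: [0.6172, -0.198, 0.2295]
tool_rot: [0.002, 1.0, -0.0, -0.0]
ft_force: [0.3, 0.8, 0.2]
grip_width: 0.0849
grasp_force: 0.0
1901 ((0.6201743483543396, -0.19615362584590912), 0.024139052256941795) 0.08008220517398118 0.0010480893662641953
[ 0.6172 -0.198   0.2295]
```

View pics/w3.png

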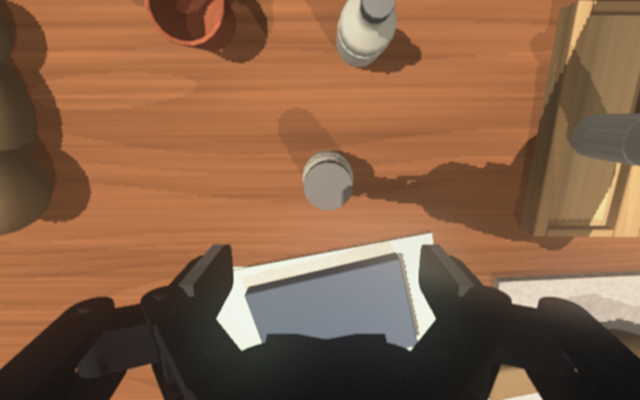

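The new jar's lid is at (328,181), with the cup and the bench bottle well clear at the top. I'll descend and grip.

```bash
python3 -m creep '[[[-2,2,25],[0,0,0]],[[0,0,45],[0,0,0]],[[0,0,45],[0,0,0]],[[0,0,45],[0,0,0]],[[0,0,28],[0,0,0]],[[0,0,14],[0,0,0]],[[0,0,0],[0,0,0]]]' 85; python3 -m creep '[[[0,0,0],[0,0,0]],[[0,0,0],[0,0,0]],[[0,0,0],[0,0,0]],[[0,0,0],[0,0,0]],[[0,0,0],[0,0,0]],[[0,0,0],[0,0,0]],[[0,0,0],[0,0,0]],[[0,0,0],[0,0,0]]]' 40;  python3 -m creep '[[[0,0,-10],[0,0,0]],[[0,0,-25],[0,0,0]],[[0,0,-45],[0,0,0]],[[0,0,-45],[0,0,0]],[[0,0,-45],[0,0,0]],[[0,0,-25],[0,0,0]],[[0,0,-7],[0,0,0]],[[0,0,0],[0,0,0]]]'
```

```text
clock: 9.38
eef_pos: [0.6198, -0.1925, 0.027]
tool_rot: [-0.001, 1.0, 0.0, -0.001]
ft_force: [0.0, -0.1, 0.5]
grip_width: 0.0848
grasp_force: 0.0
clock: 10.38
eef_pos: [0.6222, -0.1944, 0.0301]
tool_rot: [0.0, 1.0, -0.001, 0.002]
ft_force: [-0.0, -1.1, 6.7]
grip_width: 0.0515
grasp_force: 63.5
clock: 11.38
eef_pos: [0.6201, -0.1934, 0.2287]
tool_rot: [-0.0, 1.0, 0.0, -0.0]
ft_force: [-0.8, 0.0, -3.2]
grip_width: 0.0519
grasp_force: 63.2
```

```bash
python3 -m creep '[[[3,20,0],[0,0,0]],[[6,40,0],[0,0,0]],[[7,45,0],[0,0,0]],[[7,45,0],[0,0,0]],[[7,45,0],[0,0,0]],[[7,45,0],[0,0,0]],[[7,45,0],[0,0,0]],[[7,45,0],[0,0,0]],[[6,40,0],[0,0,0]],[[5,25,0],[0,0,0]],[[3,15,0],[0,0,0]],[[0,0,0],[0,0,0]]]'
python3 -m creep '[[[0,0,25],[0,0,0]],[[0,0,45],[0,0,0]],[[0,0,35],[0,0,0]],[[0,0,15],[0,0,0]],[[0,0,0],[0,0,0]]]'
python3 - <<'E'
from h import *
np.set_printoptions(precision=4,suppress=True)
o=bot.get_obs();p=vision.camera("wrist");W=cloud(p,o)
for n,c,lo,hi in(("old",(.493,.215),.084,.1),("held",(.555,.213),.145,.175)):
    m=(W[...,2]>lo)&(W[...,2]<hi)&(np.hypot(W[...,0]-c[0],W[...,1]-c[1])<.035)
    P=W[m]
    if len(P)>20: print(n,len(P),cv2.minEnclosingCircle(P[:,:2].astype(np.float32)),np.median(P[:,2]))
print(o["eef_pos"]);cv2.imwrite("pics/w4.png",p["image"])
E
```

```text
clock: 12.88
eef_pos: [0.5543, 0.2174, 0.2284]
tool_rot: [-0.001, 1.0, -0.0, -0.001]
ft_force: [0.0, -1.4, -2.1]
grip_width: 0.0513
grasp_force: 63.2
clock: 13.5
eef_pos: [0.5549, 0.2154, 0.1085]
tool_rot: [0.0, 1.0, -0.0, -0.001]
ft_force: [0.5, -0.1, -1.0]
grip_width: 0.0517
grasp_force: 63.2
old 7526 ((0.49853336811065674, 0.21536362171173096), 0.029788292944431305) 0.09201757427624535
held 14340 ((0.5452249050140381, 0.21310245990753174), 0.03334996476769447) 0.15836413089317047
[0.5549 0.2154 0.1085]
```

View pics/w4.png

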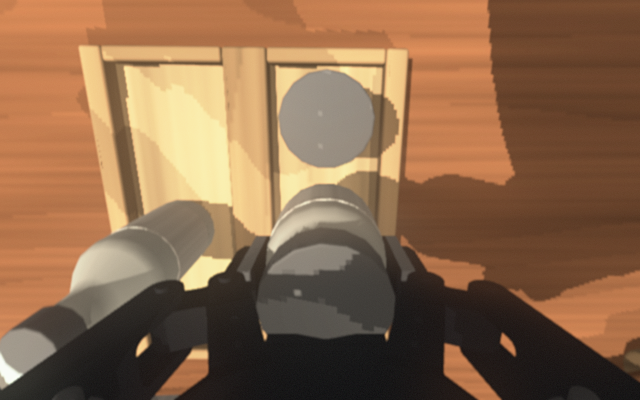

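The held jar hangs straight behind the old jar, whose lid is at (326,118). Both are in the lane and about 62 mm apart, so I'll lower, release and rise.

```bash
python3 -m creep '[[[0,0,25],[0,0,0]],[[0,0,25],[0,0,0]],[[0,0,10],[0,0,0]],[[0,0,4],[0,0,0]],[[0,0,3],[0,0,0]],[[0,0,2],[0,0,0]],[[0,0,1],[0,0,0]],[[0,0,0],[0,0,0]]]'
```

```text
clock: 14.55
eef_pos: [0.5562, 0.2168, 0.0421]
tool_rot: [-0.0, 1.0, 0.0, 0.001]
ft_force: [-3.2, -1.2, 8.3]
grip_width: 0.0515
grasp_force: 64.2
```

Contact with the floor is light, so I'll release.

```bash
python3 -m creep '[[[0,0,0],[0,0,0]],[[0,0,0],[0,0,0]],[[0,0,0],[0,0,0]],[[0,0,0],[0,0,0]],[[0,0,0],[0,0,0]],[[0,0,-15],[0,0,0]],[[0,0,-35],[0,0,0]],[[0,0,-45],[0,0,0]],[[0,0,-45],[0,0,0]],[[0,0,-40],[0,0,0]],[[0,0,-10],[0,0,0]],[[0,0,0],[0,0,0]]]' 85
python3 - <<'E'
from h import *
np.set_printoptions(precision=4,suppress=True)
o=bot.get_obs();p=vision.camera("wrist");W=cloud(p,o)
for n,c,lo,hi in(("old",(.493,.215),.087,.1),("new",(.555,.215),.087,.1)):
    m=(W[...,2]>lo)&(W[...,2]<hi)&(np.hypot(W[...,0]-c[0],W[...,1]-c[1])<.031)
    P=W[m];print(n,len(P),cv2.minEnclosingCircle(P[:,:2].astype(np.float32)),np.median(P[:,2]),P[:,2].std())
cv2.imwrite("pics/w5.png",p["image"])
E
```

```text
clock: 16.05
eef_pos: [0.5556, 0.2166, 0.2303]
tool_rot: [-0.0, 1.0, 0.0, 0.001]
ft_force: [0.1, 0.2, 0.0]
grip_width: 0.0853
grasp_force: 0.0
old 2400 ((0.4928620159626007, 0.21601398289203644), 0.024049028754234314) 0.09208604163078857 0.0007443201248705593
new 2042 ((0.5548880696296692, 0.21743205189704895), 0.024043457582592964) 0.0920469301681662 0.0007838790095034229
```

View pics/w5.png

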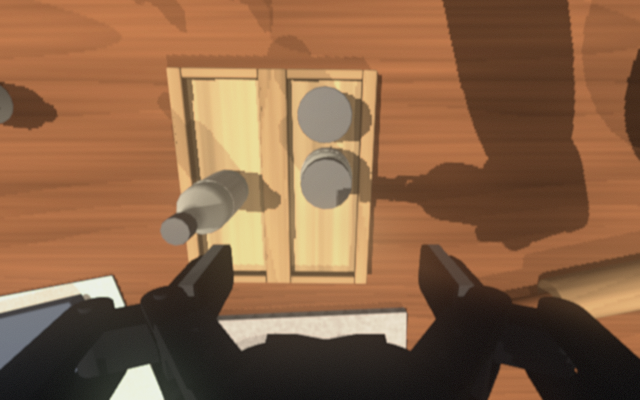

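Both jars stand upright and level, with lids at (325,114) and (325,181). They are 62 mm apart, in the lane at the front lip, and the bottle is untouched.

```bash
python3 -c "
from h import *
print(workorder.job_done())"
```

```text
the job is handed in; nothing more can be done
None
```

The job is handed in, with no verdict returned: the older jar stands about 8 mm from the front lip, the new jar is upright about 8 mm behind it, and the tall bottle in the other lane was not touched.

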